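Close the back of a cuckoo clock

TASK

The cuckoo clock lies face down on its cradle with its back board pushed only part of the way in. With the fingertip push the board along its rails towards the roof until it drops into its notches and lies flush, then push the wooden turn-button round so that it lies squarely across the board. Do not lift or tip the board, and leave the things lying round the clock where they are.

Things in the scene. Friction and masses are not known exactly. Their poses are not given: they have to be found in the camera images.
- clock: Fixed walnut clock case lying on its front on a low cradle, open back upwards. Origin on the bench under the middle of the back; +x to the clock's roof (the way the board is pushed), +y to the side wall with the turn-button, z up. Side walls run from x = -100 to +100 mm, inner faces y = +-80, outer +-96 mm; their top edges (the rim) are 150 mm above the bench.
- roof (a point): Ridge end of the clock (clock x = 194 mm, y = 0, 150 mm above the bench); clock axes. From x = 100 mm on, a fixed triangular gable piece and two roof slabs close the back, tops at 150 mm; the eaves spread to y = +-145 mm at x = 50 mm.
- mouth (a point): Middle of the clock's bottom end (clock x = -100 mm, y = 0, 134 mm above the bench); clock axes. The case is open above this height: here the board slides in. Nothing stands before it above 52 mm; below that carved leaves stick out up to 75 mm from the bottom end and 45 mm from the sides.
- notch (a point): Where the board's origin must come to lie: clock x = 0, y = 0, 140 mm above the bench, level with the tops of the rails; clock axes. A pine rail, 14 mm wide, runs inside each side wall; each has two notches 21 mm long and 9 mm deep, centred at x = -25 and +70 mm.
- board: Loose pine back board, 0.27 to 0.48 kg, level across the rails, 1.5 mm play each side: plate 10 mm thick, 157 mm wide, from x = -105 to +95 mm about the origin on its underside; axes as the clock's. Starts 30 to 65 mm short of home, origin 146 mm above the bench, riding on two battens 6 mm deep. At home it drops 6 mm (origin at 140 mm, top flush with the rim) and the notch walls stop it.
- board_edge (a point): Middle of the board's rear edge face, the one to push, at half the plate's thickness: board x = -105 mm, y = 0, z = 5 mm. Even with the board home it stands about 5 mm outside the clock's bottom end, so a finger may reach down past it. The board slides with about 1 to 5 N; the battens (16 mm) have 2.5 mm play each way in the notches.
- button (a joint): Turn-button angle: 0 = long arm along the side wall, pointing to the roof (clock +x); 1.57 = squarely across the board (clock -y); clockwise from above, stops at -0.4 and 1.75. Starts at -0.35 to 0.05. Turns stiffly (0.05 N m, about 1.5 N at the tip) and stays where left. It clears the board only once the board has dropped flush.
- button_pivot (a point): Pivot screw of the turn-button, at the top of the button, 166 mm above the bench, clock x = -55, y = +90 mm; axes turn with the button, x along the long arm, z up. The button is a wooden bar 14 mm wide, 14 mm thick (its underside 2 mm above the rim), reaching 42 mm from the pivot one way and 10 mm the other.
- button_tip (a point): Point on top of the turn-button's long arm, 38 mm from the pivot and 4 mm short of its end; x along the long arm, z up.
- weight_a: one of two black cast-iron pinecone weights, 130 mm long, 41 mm thick, lying on the bench beside the clock (origin on the bench under its middle)
- weight_b: the second pinecone weight, the same
- shell: brass weight shell, a standing cylinder 47 mm across, 145 mm tall with its hook, origin under its middle
- stag_head: carved walnut stag head (the clock's crown), about 145 x 110 mm, 95 mm high, lying on its back beyond the roof end, origin under its middle
- pendulum: brass pendulum rod with a leaf-shaped bob, 215 mm long along its x, 9 mm high, lying on the bench before the clock's bottom end
- screwdriver: screwdriver lying on the bench before the clock's bottom end, beyond the pendulum
- oil: small amber oil bottle, 34 mm across, 65 mm tall, standing beside the clock's eave

How it is judged (in metres and radians):
On the way, in this order (a step that is already met when the one before it is completed fails the run):
1. the board has been pushed home and has dropped into its notches (z of board in the frame of clock between 0.137 and 0.1422 m and x of board in the frame of clock between -0.005 and 0.005 m and angle between board's own z axis and vertical below 0.02 rad), for 0.2 s.
2. the turn-button lies across the board (all of step 1 and value of joint button above 1.22 rad), for 0.2 s.
At the end, for the whole second after the job is handed in: The board lies at rest in its notches: origin within 5 mm of its place along the rails, between 3 mm under and 2.2 mm over the rail tops, level to 0.02 rad; the turn-button stands at 1.22 rad (70 degrees) or more, across the board (all of step 2 and linear speed of board below 0.01 m/s); the robot touches nothing.
It fails at once if the board is lifted off its rails or tipped (z of board in the frame of clock above 0.153 m or angle between board's own z axis and vertical above 0.12 rad or y of board in the frame of clock above 0.01 m or y of board in the frame of clock below -0.01 m).
It fails at once if a thing lying round the clock is moved by more than 20 mm (distance of any of weight_a, weight_b, shell, stag_head, pendulum, screwdriver, oil from where it was at the start of the episode above 0.02 m).
It also fails if it takes over 48 s, if anything falls off the work surface, if the arm or the gripper's body presses on something with over 40 N, if the wrist force passes 120 N, or if a joint passes its speed limit or range.

ROBOT

A 6-joint arm with a two-finger parallel gripper is mounted at the origin on the work surface. World frame = base frame: x ahead of the robot, y to its left, z up, the work surface at z = 0. Lengths are in mm, angles in rad, forces in N, time in s.
With the tool pointing down it reaches from about 250 to 775 mm from the base axis. Payload 4 kg.
Tool frame: the origin (TCP) lies midway between the tips of the shut fingers; the grasp point (between the pads) lies 19 mm behind it; z points along the fingers, y is the line along which they close (so a half turn about z gives the same grasp; the last joint's range is limited). The gripper opens to 85 mm and grips with 20 to 120 N. Pads are 22 mm wide; open, the fingers measure 114 mm over their backs; the gripper's body (76 mm by 85 mm) begins 54 mm behind the grasp point. The pads swing forward as they close: fully open they stand 13 mm farther back than shut.
Start: joints at [1.15, 0.087, 1.371, -0, 1.684, -0.103], TCP at [171.872, 522.473, 231.341] pointing down, gripper open.
Joint ranges: [-3.1, 3.1], [-0.76, 2.03], [0.27, 2.55], [-1.08, 4.22], [0.17, 2.65], [-2.57, 2.57]. Speed limits (rad/s): [2.79, 2.79, 3.14, 3.14, 3.14, 3.14].

INTERFACE

Orientations are given as a rotation vector (axis times angle).
In Python, from workcell import sensors, vision, workorder gives the robot as it stands. The module is installed in compiled form; this text tells all that it offers.
- The arm moves only by the shell command python3 -m inch 'ROWS'. ROWS is JSON, a list of rows, each a list of 5 numbers: the shift along the world's x, y, z in cm, then the turn about the world's z in degrees, then the opening, from 0 (shut) to 1 (fully open). In form: [[x, y, z, yaw, grip], ...]. A call has exactly 10 rows; each row is the pose to reach, as a shift and turn from the pose commanded when the call began; what a row does not reach only later rows make up. A row lasts 1/10 s, in which the tool goes at most 50 mm and 8.59 degrees, less where a joint would pass 70% of its speed; a pose out of reach is approached as far as the arm can. A call with a gripper value outside its range is refused whole. The fingers move at their own pace and stop on an object; the grip force is fixed at half the most. Time passes only in rows, so rows that repeat a pose let the fingers close, or fill a call up. It gives the time, the measured TCP pose, the force, the opening and the grip force at its end, in the units of the state.
- sensors.get_state(): the state, without advancing time (a new reading comes with each control period).
- vision.snapshot(name): name is "scene" or "top"; returns the picture (400x640x3 uint8, red, green, blue); there is no depth.
- vision.get_calibration(name): a dict with "fx", "fy", "cx", "cy" (pixels), "R" (3x3) and "t" (3): a world point X has camera coordinates R X + t. Camera axes: x right, y down, z forward; pixel columns grow to the right and rows downward; lengths in mm; the calibration is good to about 2 mm. A picture is of the moment at which its call begins. get_calibration takes no time and is no camera call.
- workorder.hand_in(): hands the job in; it is judged then, once.
The state is a dict: "time": time; "joint_pos": joint angles; "joint_vel": joint speeds; "tau": joint torques, N m; "ee_pos": TCP position; "tcp_rot": TCP orientation; "contact_force": force on the tool from outside, world axes, zero at the start; "ft_torque": the same for the moment, N m; "grip_width": opening from 0.0 (shut) to 1.0 (fully open); "gripper_force": force on a finger pad.
Only numpy, scipy, OpenCV 4.12 (cv2) and the standard library are available. Lean on these libraries where they do the work, as an engineer would, in place of code of your own. Each camera call takes 0.05 s, during which the arm holds its last target. There are 200 camera calls.

## Working session

There is one attempt and no reset: what is moved stays moved. The work goes in short steps, Python scripts to look and compute and a shell command to move; the robot and the scene stay as the last step left them, time stands still between calls to the robot, and variables do not carry over. Pictures are saved under pics/ and viewed, at most 10 in all, crops included, and the job is handed in when it is done.

```bash
mkdir -p pics; python3 - <<'E'
from workcell import sensors, vision
import cv2
for n in("scene","top"):
    cv2.imwrite(f"pics/{n}0.png",vision.snapshot(n)[:,:,::-1])
    print(n,vision.get_calibration(n))
print(sensors.get_state())
E
```

```text
scene {'fx': 497.30023190001947, 'fy': 497.30023190001947, 'cx': 310.2621689358374, 'cy': 206.2908728482045, 'R': array([[-0.13775349,  0.99042305,  0.00928252],
       [ 0.74490362,  0.109773  , -0.65807939],
       [-0.65279597, -0.08373815, -0.75289132]]), 't': array([  64.12076983, -349.19986231, 1634.52489763])}
top {'fx': 437.4608266409816, 'fy': 437.4608266409816, 'cx': 322.0507001738365, 'cy': 200.24575965717167, 'R': array([[ 2.93470115e-04, -9.99828895e-01,  1.84958008e-02],
       [-9.90278223e-01, -2.86334306e-03, -1.39071354e-01],
       [ 1.39100518e-01, -1.82751755e-02, -9.90109622e-01]]), 't': array([   3.27038816,  569.6773012 , 1203.2512057 ])}
{'time': 0.1, 'joint_pos': array([ 1.14986515e+00,  8.79049359e-02,  1.37212674e+00,  1.75930498e-06,
        1.68358179e+00, -1.03076703e-01]), 'joint_vel': array([ 1.02926287e-05, -2.09247055e-03, -4.74620239e-03, -1.83502795e-03,
        1.49345723e-03, -9.18992154e-04]), 'tau': array([ 2.08125821e-03, -3.53017080e+01, -3.14217424e+01, -1.75069704e-04,
        7.92240287e-03, -8.32300287e-06]), 'ee_pos': array([171.69913966, 522.04208993, 230.23115046]), 'tcp_rot': array([-4.97101838e-01, -3.10148121e+00,  3.06473168e-03]), 'contact_force': array([ 0.88943303, -0.45975614, -0.62382513]), 'ft_torque': array([0.03813692, 0.04394014, 0.02545577]), 'gripper_force': 0.0, 'grip_width': 0.9989698881099847}
```

View pics/top0.png

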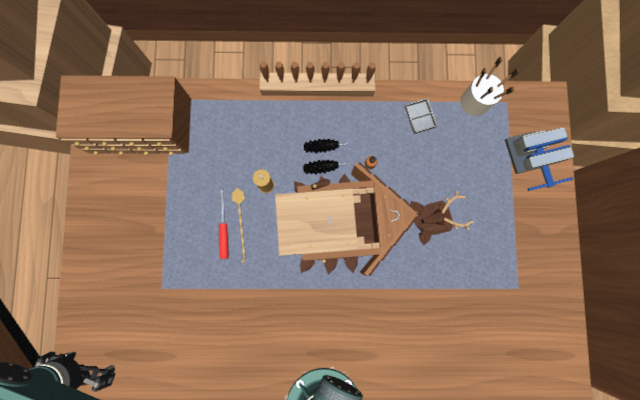

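View pics/scene0.png

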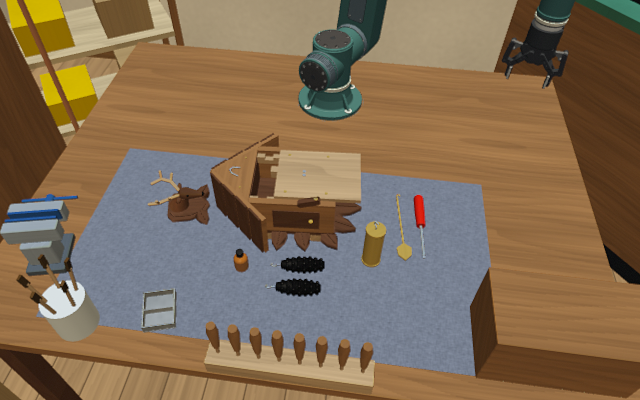

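The top view shows the clock with its roof to the right (world -y). The board spans about (277,195) to (357,255), the gable tip is near (417,215), and the button is near (315,185). I'll enlarge this area next.

```bash
python3 - <<'E'
import cv2,numpy as np
a=cv2.imread("pics/top0.png")[165:285,250:430]
b=cv2.imread("pics/scene0.png")[130:250,205:385]
cv2.imwrite("pics/crop0.png",np.vstack([cv2.resize(i,None,fx=4.2,fy=2.5*1.0,interpolation=cv2.INTER_CUBIC) for i in(a,b)]))
E
```

```text
(no output)
```

View pics/crop0.png

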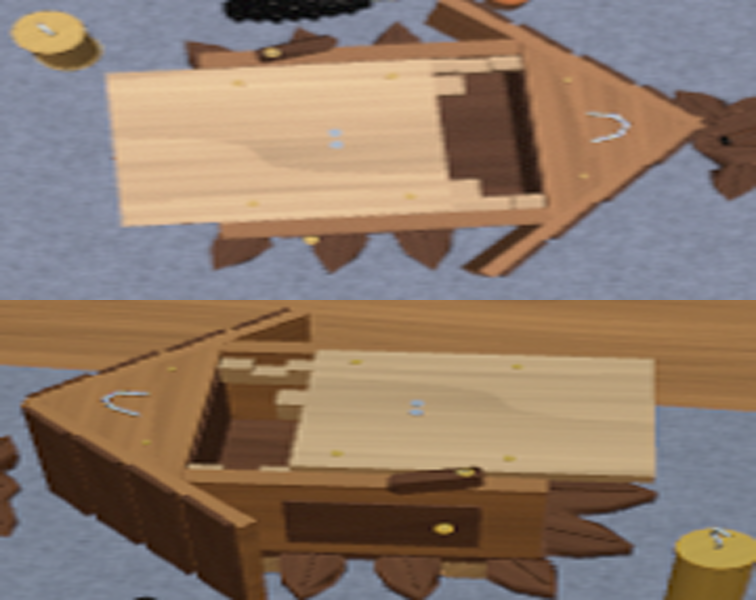

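The crop shows the board's rear corners at top px (275.5,195) and (279.3,255), the ridge at (417.1,214.2), the button's screw at (314.8,185.8) and its tip near (329.5,181.2).

```bash
cat > h.py <<'E'
import numpy as np
from workcell import vision
def ray(u,v,z,n="top"):
    c=vision.get_calibration(n);R,t=c["R"],c["t"]
    o=-R.T@t;d=R.T@[(u-c["cx"])/c["fx"],(v-c["cy"])/c["fy"],1]
    return (o+d*(z-o[2])/d[2])[:2]
E
python3 - <<'E'
from h import *
for k,u,v,z in[("rearL",275.5,195,156),("rearR",279.3,255,156),("frontL",353,190.2,156),("ridge",417.1,214.2,150),("pivot",314.8,185.8,166),("tip",329.5,181.2,166),("shell",261,177,130)]: print(k,ray(u,v,z).round(1))
# scene crop points
for k,x,y,z in[("rearL",655,478-300,156),("rearR",655,360-300,156),("ridge",25,402-300,150),("pivot",466,472-300,166),("tip",392,484-300,166)]: print("s",k,ray(205+x/4.2,130+y/2.5,z,"scene").round(1))
from scipy.spatial.transform import Rotation as Ro
print(Ro.from_rotvec([-.497,-3.101,0]).as_matrix().round(3))
E
```

```text
rearL [566.6 126.1]
rearR [413.5 114.2]
frontL [579.8 -73.7]
ridge [ 518.5 -239.6]
pivot [589.2  25.1]
tip [601.4 -12.6]
shell [618.6 167.4]
s rearL [571.9 129.9]
s rearR [414.6 118.7]
s ridge [ 521.  -235.9]
s pivot [588.5  28.5]
s tip [608.6  -8.6]
[[-0.95   0.313 -0.001]
 [ 0.313  0.95   0.   ]
 [ 0.001 -0.    -1.   ]]
```

```bash
python3 -m inch '[[2.5,-2.8,0,2,0],[6,-6.5,0,5,0],[9.5,-10.5,0,8,0],[13,-14.5,0,11,0],[17,-18.5,0,14,0],[20.5,-22.5,0,17,0],[24,-26.5,0,20,0],[27.5,-30,0,22,0],[30,-33,0,22.6,0],[31.6,-34.7,0,22.6,0]]'
python3 -m inch '[[0,0,-1,0,0],[0,0,-2.5,0,0],[0,0,-4,0,0],[0,0,-5.5,0,0],[0,0,-7,0,0],[0,0,-8,0,0],[0,0,-8.6,0,0],[0,0,-8.7,0,0],[0,0,-8.7,0,0],[0,0,-8.7,0,0]]'
```

```text
time: 1.1
ee_pos: [489.3, 172.5, 230.6]
tcp_rot: [0.116, -3.139, 0.001]
contact_force: [0.2, 1.0, 0.3]
grip_width: 0.002
gripper_force: 0.0
time: 2.1
ee_pos: [488.4, 175.6, 145.3]
tcp_rot: [-0.12, 3.138, 0.001]
contact_force: [-0.4, -0.1, 0.0]
grip_width: -0.001
gripper_force: 0.0
```

```bash
python3 - <<'E'
from workcell import vision
import cv2,numpy as np
for n,(r,c) in{"top":(165,250),"scene":(130,205)}.items():
    i=vision.snapshot(n)[:,:,::-1]; cv2.imwrite(f"pics/{n}1.png",i)
    
a=cv2.imread("pics/top1.png")[140:285,230:430]; b=cv2.imread("pics/scene1.png")[110:250,205:405]
cv2.imwrite("pics/crop1.png",np.vstack([cv2.resize(a,(800,300)),cv2.resize(b,(800,300))]))
E
```

```text
(no output)
```

View pics/crop1.png

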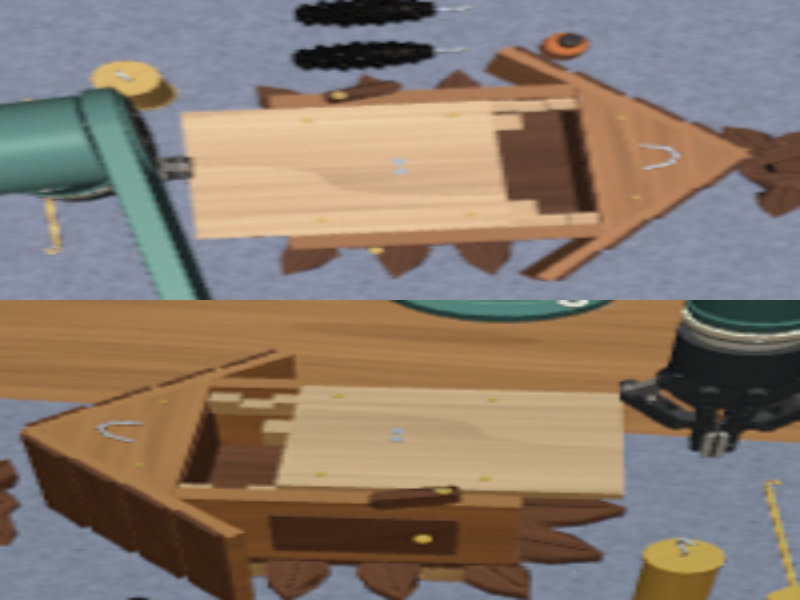

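The tip stands about 50 mm behind the board's rear edge, in line with its middle. The way is clear, so I'll start pushing.

```bash
python3 -m inch '[[0,-0.3,-0.3,0,0],[0.05,-0.8,-0.4,0,0],[0.1,-1.3,-0.4,0,0],[0.14,-1.8,-0.4,0,0],[0.18,-2.3,-0.4,0,0],[0.21,-2.7,-0.4,0,0],[0.24,-3.1,-0.4,0,0],[0.27,-3.5,-0.4,0,0],[0.3,-3.9,-0.4,0,0],[0.32,-4.2,-0.4,0,0]]'
python3 -m inch '[[0.02,-0.2,0,0,0],[0.03,-0.4,0,0,0],[0.05,-0.6,0,0,0],[0.06,-0.8,0,0,0],[0.08,-1,0,0,0],[0.09,-1.2,0,0,0],[0.11,-1.4,0,0,0],[0.12,-1.6,0,0,0],[0.14,-1.8,0,0,0],[0.15,-2,0,0,0]]'
```

```text
time: 3.2
ee_pos: [491.1, 133.8, 140.4]
tcp_rot: [-0.121, 3.139, 0.003]
contact_force: [0.0, 2.3, -0.7]
grip_width: -0.001
gripper_force: 1.1
time: 4.2
ee_pos: [492.6, 113.3, 140.4]
tcp_rot: [-0.12, 3.139, 0.0]
contact_force: [0.0, 2.2, -0.2]
grip_width: 0.001
gripper_force: 1.2
```

```bash
python3 -m inch '[[0.01,-0.15,0,0,0],[0.02,-0.3,0,0,0],[0.03,-0.45,0,0,0],[0.04,-0.6,0,0,0],[0.06,-0.75,0,0,0],[0.07,-0.9,0,0,0],[0.08,-1.05,0,0,0],[0.09,-1.2,0,0,0],[0.1,-1.35,0,0,0],[0.11,-1.5,0,0,0]]'
python3 - <<'E'
from workcell import vision
import cv2,numpy as np
for n in("top","scene"): cv2.imwrite(f"pics/{n}2.png",vision.snapshot(n)[:,:,::-1])
a=cv2.imread("pics/top2.png")[140:285,230:430]; b=cv2.imread("pics/scene2.png")[110:250,205:405]
cv2.imwrite("pics/crop2.png",np.vstack([cv2.resize(a,(800,300)),cv2.resize(b,(800,300))]))
E
```

```text
time: 5.2
ee_pos: [493.7, 98.4, 140.4]
tcp_rot: [-0.12, 3.139, 0.0]
contact_force: [0.7, 3.2, -0.4]
grip_width: -0.0
gripper_force: 1.3
```

View pics/crop2.png

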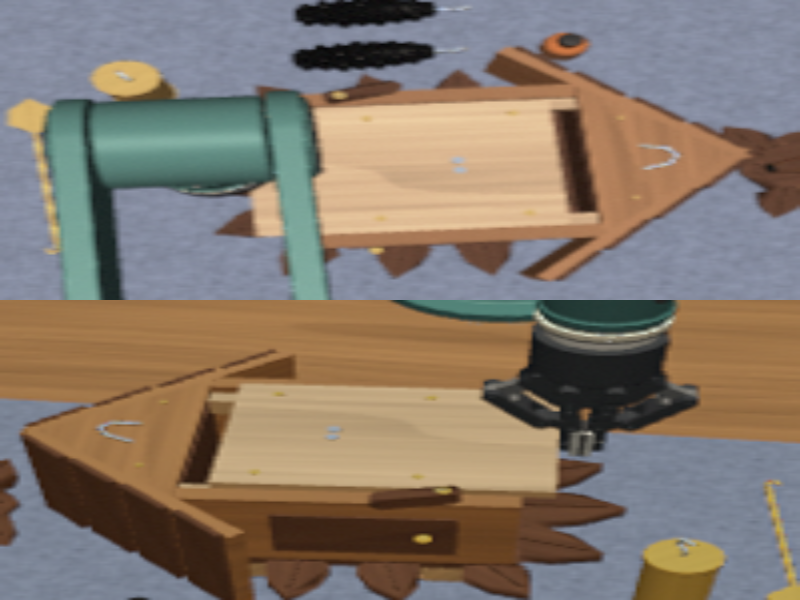

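The board has moved about 38 mm and a 17 mm gap to the gable remains (crop x 555 to 582), where about 5 mm is home. I'll go on slowly.

```bash
python3 -m inch '[[0.01,-0.1,0,0,0],[0.02,-0.2,0,0,0],[0.02,-0.3,0,0,0],[0.03,-0.4,0,0,0],[0.04,-0.5,0,0,0],[0.05,-0.6,0,0,0],[0.05,-0.7,0,0,0],[0.06,-0.8,0,0,0],[0.06,-0.8,0,0,0],[0.06,-0.8,0,0,0]]'
python3 -m inch '[[0,-0.05,0,0,0],[0.01,-0.1,0,0,0],[0.01,-0.15,0,0,0],[0.02,-0.2,0,0,0],[0.02,-0.25,0,0,0],[0.02,-0.3,0,0,0],[0.03,-0.35,0,0,0],[0.03,-0.4,0,0,0],[0.03,-0.4,0,0,0],[0.03,-0.4,0,0,0]]'
```

```text
time: 6.3
ee_pos: [494.3, 90.2, 140.3]
tcp_rot: [-0.12, 3.139, -0.001]
contact_force: [-0.3, 1.2, 0.5]
grip_width: -0.002
gripper_force: 0.9
time: 7.3
ee_pos: [494.6, 86.0, 140.3]
tcp_rot: [0.12, -3.139, 0.001]
contact_force: [0.6, 1.5, 0.1]
grip_width: 0.003
gripper_force: 0.4
```

```bash
python3 -m inch '[[0,-0.05,0,0,0],[0.01,-0.1,0,0,0],[0.01,-0.15,0,0,0],[0.02,-0.2,0,0,0],[0.02,-0.25,0,0,0],[0.02,-0.3,0,0,0],[0.02,-0.3,0,0,0],[0.02,-0.3,0,0,0],[0.02,-0.3,0,0,0],[0.02,-0.3,0,0,0]]'
python3 - <<'E'
from workcell import vision
import cv2,numpy as np
for n in("top","scene"): cv2.imwrite(f"pics/{n}3.png",vision.snapshot(n)[:,:,::-1])
a=cv2.imread("pics/top3.png")[165:265,290:410]; b=cv2.imread("pics/scene3.png")[140:240,230:350]
cv2.imwrite("pics/crop3.png",np.vstack([cv2.resize(a,(800,300)),cv2.resize(b,(800,300))]))
E
```

```text
time: 8.3
ee_pos: [494.8, 83.5, 140.3]
tcp_rot: [0.12, -3.139, -0.0]
contact_force: [0.1, 1.3, -1.3]
grip_width: 0.0
gripper_force: 0.9
```

View pics/crop3.png

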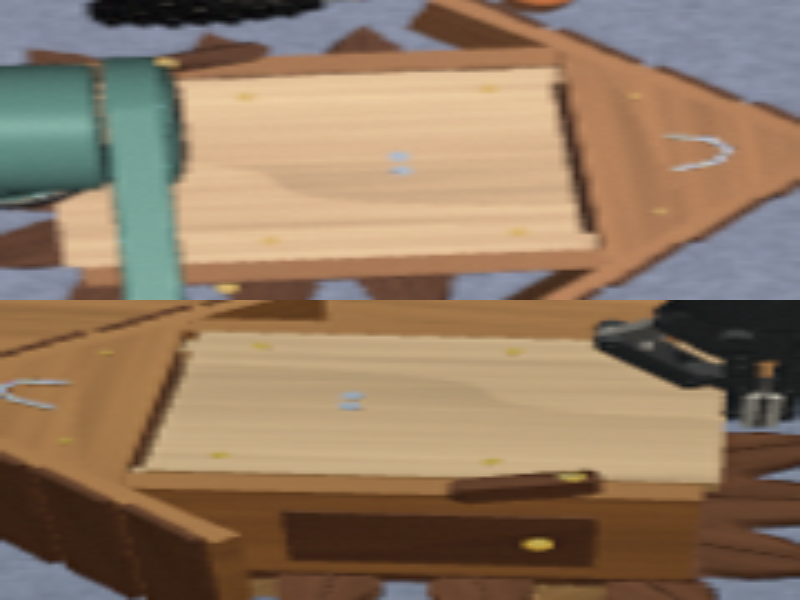

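The gap at the gable is now about 5 mm (crop x 560 to 572), so the board is at or close to home. A few more millimetres should tell by the force.

```bash
python3 -m inch '[[0,-0.05,0,0,0],[0.01,-0.1,0,0,0],[0.01,-0.15,0,0,0],[0.02,-0.2,0,0,0],[0.02,-0.2,0,0,0],[0.02,-0.2,0,0,0],[0.02,-0.2,0,0,0],[0.02,-0.2,0,0,0],[0.02,-0.2,0,0,0],[0.02,-0.2,0,0,0]]'
```

```text
time: 9.4
ee_pos: [495.0, 81.3, 140.4]
tcp_rot: [-0.12, 3.139, -0.0]
contact_force: [0.3, 0.1, -1.0]
grip_width: -0.002
gripper_force: 0.4
```

```bash
cat > m.py <<'E'
import cv2,sys
from workcell import vision
from h import *
k=sys.argv[1]
for n,f in(("top",(335,185,20,14)),("scene",(275,195,20,14))):
    i=vision.snapshot(n)[:,:,::-1].copy(); cv2.imwrite(f"pics/{n}{k}.png",i)
    for j in sys.argv[2:]+[k]:
        im=cv2.imread(f"pics/{n}{j}.png").astype(int)
        m=(im[...,0]-im[...,2]>10)&(im.min(2)>120)
        x0,x1,y0,y1=(310,375,195,240) if n=="top" else (250,330,155,190)
        ys,xs=np.nonzero(m[y0:y1,x0:x1]); w=(im[...,0]-im[...,2])[y0:y1,x0:x1][ys,xs]
        u,v=np.average(xs,weights=w)+x0,np.average(ys,weights=w)+y0
        print(n,j,len(xs),round(u,2),round(v,2),ray(u,v,156,n).round(1))
E
python3 m.py 4 0 1 2 3
```

```text
top 0 6 329.35 220.46 [501.2 -12.4]
top 1 6 329.34 220.35 [501.5 -12.3]
top 2 6 344.28 219.59 [503.5 -50.6]
top 3 46 315.22 231.25 [473.5  23.7]
top 4 59 315.13 231.81 [472.1  23.9]
scene 0 8 303.61 172.89 [501.1 -12.6]
scene 1 7 303.52 173.01 [501.5 -12.8]
scene 2 8 287.72 171.9 [503.3 -50.8]
scene 3 7 282.16 172.97 [508.9 -63.3]
scene 4 8 281.18 173.01 [509.3 -65.6]
```

The marks in the scene view have shifted by about 5 mm towards the camera, as a 6 mm drop would do. The board is home. I'll work out the button sweep.

```bash
python3 - <<'E'
import numpy as np
P=np.array([588.9,26.8]);ex=np.array([.077,-.997]);ey=np.array([.997,.077])
now=np.array([495.0,81.3])
def w(th,r,d): return P+ex*(r*np.cos(th)+d*np.sin(th))+ey*(-r*np.sin(th)+d*np.cos(th))
s=w(-.35,30,45)
print("start",s.round(1),(s-now).round(1))
for th in np.arange(-.35,1.75,.15):
    d=7+11*(abs(np.cos(th))+abs(np.sin(th)))
    print(round(th,2),((w(th,30,d)-s)/10).round(2))
E
python3 -m inch '[[0,0.5,0,0,0],[-0.1,1,0,0,0],[-0.1,1.5,0.5,0,0],[-0.1,2,2,0,0],[-0.1,2,3.5,0,0],[-0.1,2,5,0,0],[-0.1,2,6,0,0],[-0.1,2,6,0,0],[-0.1,2,6,0,0],[-0.1,2,6,0,0]]'
```

```text
start [642.3  18.1] [147.3 -63.2]
-0.35 [-2.17 -0.99]
-0.2 [-2.6  -1.47]
-0.05 [-3.12 -1.87]
0.1 [-3.5  -2.18]
0.25 [-3.85 -2.44]
0.4 [-4.26 -2.66]
0.55 [-4.73 -2.81]
0.7 [-5.26 -2.88]
0.85 [-5.82 -2.85]
1.0 [-6.39 -2.71]
1.15 [-6.95 -2.46]
1.3 [-7.46 -2.09]
1.45 [-7.9  -1.61]
1.6 [-8.25 -1.11]
1.75 [-8.52 -0.8 ]
time: 10.5
ee_pos: [493.5, 101.4, 199.4]
tcp_rot: [0.12, -3.138, 0.0]
contact_force: [-0.8, 0.5, 0.3]
grip_width: -0.0
gripper_force: 0.0
```

```bash
python3 -m inch '[[2,-1.1,0,0,0],[5,-2.8,0,0,0],[8,-4.5,0,0,0],[11,-6.1,0,0,0],[13.5,-7.5,0,0,0],[14.9,-8.3,0,0,0],[14.9,-8.3,-1.5,0,0],[14.9,-8.3,-3,0,0],[14.9,-8.3,-4.2,0,0],[14.9,-8.3,-4.2,0,0]]'
python3 m.py 5 4 | tail -2
python3 -c "
import cv2,numpy as np
a=cv2.imread('pics/top5.png')[165:265,260:410]; b=cv2.imread('pics/scene5.png')[140:240,230:380]
cv2.imwrite('pics/crop5.png',np.vstack([cv2.resize(a,(800,300)),cv2.resize(b,(800,300))]))"
```

```text
time: 11.5
ee_pos: [640.3, 19.3, 154.2]
tcp_rot: [0.121, -3.132, -0.002]
contact_force: [-0.2, -0.4, -0.0]
grip_width: -0.0
gripper_force: 0.0
scene 4 8 281.18 173.01 [509.3 -65.6]
scene 5 8 281.18 172.99 [509.3 -65.6]
```

View pics/crop5.png

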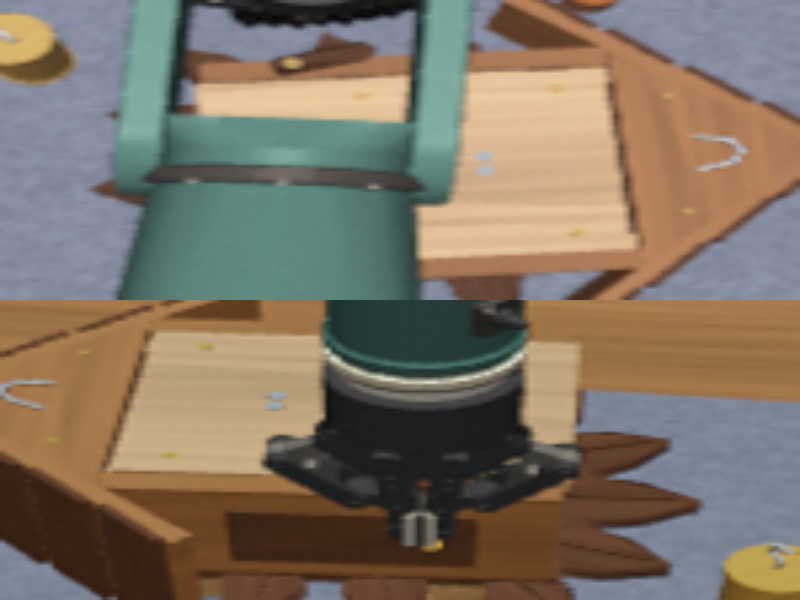

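The board lies flush and the finger stands outside the wall beside the button. Now the sweep.

```bash
python3 -m inch '[[-0.5,-0.3,0.2,0,0],[-1,-0.6,0.2,0,0],[-1.5,-0.9,0.2,0,0],[-2,-1,0.2,0,0],[-2.3,-1.2,0.2,0,0],[-2.6,-1.5,0.2,0,0],[-2.9,-1.7,0.2,0,0],[-3.1,-1.9,0.2,0,0],[-3.3,-2,0.2,0,0],[-3.5,-2.2,0.2,0,0]]'
python3 -m inch '[[-0.2,-0.15,0,0,0],[-0.4,-0.3,0,0,0],[-0.6,-0.4,0,0,0],[-0.8,-0.5,0,0,0],[-1,-0.57,0,0,0],[-1.2,-0.63,0,0,0],[-1.4,-0.67,0,0,0],[-1.6,-0.7,0,0,0],[-1.75,-0.7,0,0,0],[-1.75,-0.7,0,0,0]]'
```

```text
time: 12.6
ee_pos: [608.1, -3.4, 160.4]
tcp_rot: [-0.121, 3.139, 0.001]
contact_force: [2.7, 1.9, 0.4]
grip_width: 0.0
gripper_force: 1.0
time: 13.6
ee_pos: [590.1, -10.7, 160.3]
tcp_rot: [0.12, -3.139, 0.0]
contact_force: [0.2, -0.6, 0.5]
grip_width: 0.003
gripper_force: 0.5
```

```bash
python3 -m inch '[[-0.25,0,-0.1,0,0],[-0.5,0,-0.3,0,0],[-0.8,0.1,-0.3,0,0],[-1.1,0.2,-0.3,0,0],[-1.4,0.3,-0.3,0,0],[-1.7,0.45,-0.3,0,0],[-1.95,0.6,-0.3,0,0],[-2.2,0.8,-0.3,0,0],[-2.2,0.8,-0.3,0,0],[-2.2,0.8,-0.3,0,0]]'
python3 -m inch '[[-0.1,0.1,0,0,0],[-0.2,0.2,0,0,0],[-0.3,0.35,0,0,0],[-0.4,0.5,0,0,0],[-0.5,0.65,0,0,0],[-0.6,0.8,0,0,0],[-0.7,0.9,0,0,0],[-0.75,1.0,0,0,0],[-0.75,1.0,0,0,0],[-0.75,1.0,0,0,0]]'
python3 m.py 6 5 | tail -2
python3 -c "
import cv2,numpy as np
a=cv2.imread('pics/top6.png')[165:265,260:410]; b=cv2.imread('pics/scene6.png')[140:240,230:380]
cv2.imwrite('pics/crop6.png',np.vstack([cv2.resize(a,(800,300)),cv2.resize(b,(800,300))]))"
```

```text
time: 14.6
ee_pos: [567.9, -2.3, 157.1]
tcp_rot: [0.121, -3.138, -0.001]
contact_force: [1.0, -0.8, 0.3]
grip_width: -0.003
gripper_force: 0.4
time: 15.6
ee_pos: [560.8, 7.6, 157.3]
tcp_rot: [0.12, -3.139, -0.0]
contact_force: [0.5, -0.4, 0.9]
grip_width: -0.003
gripper_force: 0.8
scene 5 8 281.18 172.99 [509.3 -65.6]
scene 6 8 281.16 173.04 [509.5 -65.6]
```

View pics/crop6.png

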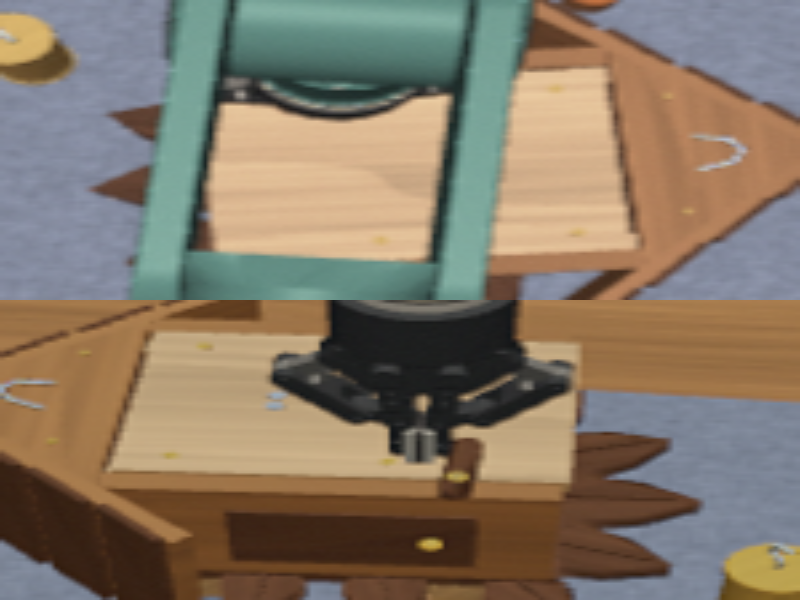

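The button now lies across the board: screw at crop (458,477), far end at (467,445). The board marks have not moved. I'll withdraw.

```bash
python3 -m inch '[[0.03,-0.4,0,0,0],[0.06,-0.8,0,0,0],[0.1,-1.2,0,0,0],[0.1,-1.3,1.5,0,0],[0.1,-1.3,4,0,0],[0.1,-1.3,7,0,0],[0.1,-1.3,10,0,0],[0.1,-1.3,12,0,0],[0.1,-1.3,13,0,0],[0.1,-1.3,13,0,0]]'
python3 -m inch '[[-3,0,0,0,0],[-6,0,0,0,0],[-9,0,0,0,0],[-12,0,0,0,0],[-15,0,0,0,0],[-18,0,0,0,0],[-20,0,0,0,0],[-20,0,0,0,0],[-20,0,0,0,0],[-20,0,0,0,0]]'
python3 m.py 7 6 | tail -2
python3 -c "
import cv2,numpy as np
a=cv2.imread('pics/top7.png')[140:265,230:430]; b=cv2.imread('pics/scene7.png')[140:240,230:380]
cv2.imwrite('pics/crop7.png',np.vstack([cv2.resize(a,(800,300)),cv2.resize(b,(800,300))]))"
```

```text
time: 16.7
ee_pos: [562.6, -5.6, 289.9]
tcp_rot: [-0.12, 3.135, -0.001]
contact_force: [0.6, 0.5, -0.8]
grip_width: 0.0
gripper_force: 0.0
time: 17.7
ee_pos: [362.4, -5.5, 286.6]
tcp_rot: [0.12, -3.138, -0.001]
contact_force: [-0.2, -0.2, 0.1]
grip_width: 0.0
gripper_force: 0.0
scene 6 8 281.16 173.04 [509.5 -65.6]
scene 7 8 281.18 173.03 [509.4 -65.6]
```

View pics/crop7.png

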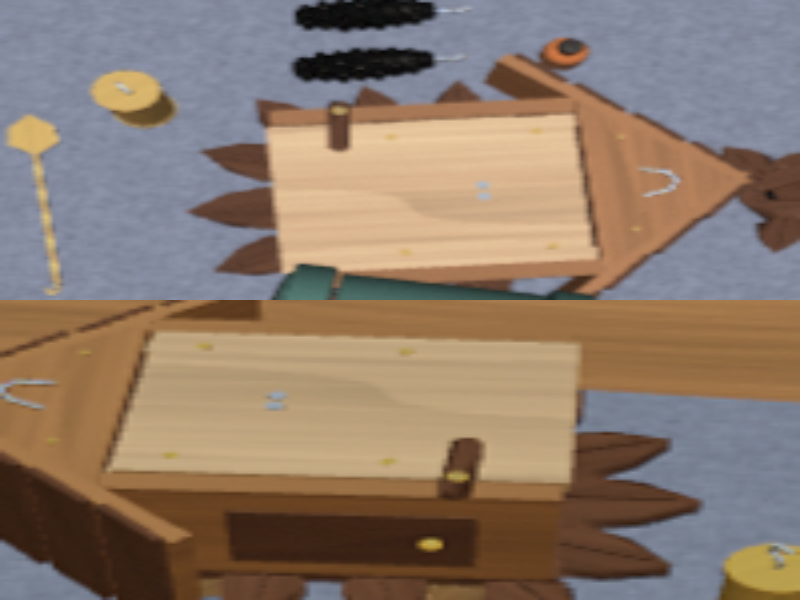

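The board is flush, the button stands squarely across it (top crop from (339,110) to (340,148)), nothing lying around has moved, and the arm is clear.

```bash
python3 -c "
from workcell import workorder
print(workorder.hand_in())"
```

```text
the job is handed in; nothing more can be done
None
```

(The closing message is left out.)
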